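# Close the filter press with its extension bar

## Robot

A 6-joint arm with a two-finger parallel gripper is mounted at the origin on the work surface. World frame = base frame: x ahead of the robot, y to its left, z up, the work surface at z = 0. Lengths are in m, angles in rad, forces in N, time in s.
With the tool pointing down it reaches from about 0.275 to 0.875 m from the base axis. Payload 12.5 kg.
Tool frame: the origin (TCP) lies at the very end of the fingers, on their centre line; the grasp point (between the pads) lies 19 mm behind it; x points along the fingers, y is the direction in which the jaws open and shut, and the axes are right-handed (so a half turn about x gives the same grasp; the last joint's range is limited). The gripper opens to 85 mm and grips with 20 to 120 N. Pads are 22 mm wide; open, the fingers measure 114 mm over their backs; the gripper's body (76 mm by 85 mm) begins 54 mm behind the grasp point. The pads swing forward as they close: fully open they stand 13 mm farther back than shut.
Start: joints at [1.05, 0.351, 1.652, -0, 1.139, -0.085], TCP at [0.232, 0.499, 0.231] pointing down, gripper open.
Joint ranges: [-2.75, 2.75], [-0.79, 2.1], [0.01, 2.65], [-1.57, 4.71], [0.07, 3.14], [-2.87, 2.87]. Speed limits (rad/s): [2.22, 2.22, 2.79, 3.14, 3.14, 3.14].

## Interface

Orientations are given as a 3x3 rotation matrix whose columns are the frame's x, y, z axes.
In Python, from bench import manip gives the robot as it stands. Calls block until the motion is done:
- manip.move_ptp(position, orientation): joint-space move of the TCP to a pose.
- manip.move_l(position, attitude=None, max_speed=0.15): straight line of the TCP; attitude=None keeps the orientation; max_speed is the mean speed in m/s.
- manip.move_j(angles): joint-space move.
- manip.set_gripper(opening, effort=None): opening from 0.0 (shut) to 1.0 (fully open); effort is the grip in N (None keeps the last); returns when the fingers have stopped.
- manip.dwell(seconds).
- manip.inverse_kinematics(position, orientation): joint angles nearest the present ones, or None.
- manip.grab_frame(name): name is "scene" or "top" or "wrist"; returns (picture, depth): 384x512x3 uint8, red, green, blue; 384x512 float32, m along the optical axis (not along the pixel's ray), 0 where there is no reading.
- manip.get_calibration(name): a dict with "camera_matrix" (3x3 intrinsics, pixels), "k1" (the pictures are not rectified: a ray, as slopes to the right and down, at radius r is drawn at 1 + k1 r^2 times it, then the intrinsics apply), "R" (3x3) and "t" (3): a world point X has camera coordinates R X + t. Camera axes: x right, y down, z forward; pixel columns grow to the right and rows downward; lengths in m; the calibration is good to about 2 mm. A picture is of the moment at which its call begins: read the wrist's pose just before it. get_calibration takes no time and is no camera call; for the wrist camera it gives the pose at the moment of the call.
A pose or a line that the arm cannot do raises manip.Unreachable and nothing moves.
- manip.sign_off(): hands the job in, once; it reports no verdict.
Trained networks look in the newest picture that a camera, given by its name, has taken for a name from the list of things; names that differ only in an ending like _2 or _b are one class to them, and where a whole thing is asked for, a point or a joint stands for the part that bears it (a point fixed in the world has none). Each returns a list of dicts, best first, with "confidence" (0 to 1); they miss things now and then, are a little off and sometimes report something else, mostly with a low value. They report only what shows in the picture. A call takes as long as a camera call. They do not tell look-alikes from the thing itself.
- manip.look_for(camera, name): "at" ([x, y, z] in m, in world coordinates, good to about 4 mm: the middle of the surface that is visible of it).
Readings, each from a call of its own:
- manip.current_time(): time.
- manip.current_qpos(): joint angles.
- manip.current_joint_vel(): joint speeds.
- manip.current_joint_torque(): joint torques, N m.
- manip.current_ee_pos(): TCP position.
- manip.current_tcp_rot(): TCP orientation.
- manip.current_force(): force on the tool from outside, world axes, zero at the start.
- manip.current_ft_torque(): the same for the moment, N m.
- manip.current_grip_width(): opening from 0.0 (shut) to 1.0 (fully open).
Only numpy, scipy, OpenCV 4.12 (cv2) and the standard library are available. Lean on these libraries where they do the work, as an engineer would, in place of code of your own. Each camera call takes 0.05 s, during which the arm holds its last target. There are 200 camera calls.

## Task

Close the bench filter press: take the extension bar off its rest, slip it fully home onto the short lever rod, and with the bar throw the lever past its dead point until it lies against its closed stop; do not push the lever with the gripper itself, nor strain it once it is home. Then draw the bar off, lay it back in both notches of its rest, and leave the glassware and the carton standing where they are.

Things in the scene. Friction and masses are not known exactly. Their poses are not given: they have to be found in the camera images.
- press: Stainless bench plate-and-frame filter press, fixed. Origin on the bench straight below the lever's upright pivot, z up; +y runs from the pivot along the pack of white plates to the fixed head. Footprint x -75..75, y -65..302 mm; yoke top 136 mm high, plates 127, head 140. The lever turns above all this: open it points about to the press's -x, closed about along +y over the plates.
- crank_pin (a point): Centre of the pin joining crank and link, under the yoke's top plate, 84 mm high, 32 mm from the pivot axis. In the press's frame its x is -29 mm with the lever fully open, 0 at the dead point, and only +1.8 mm when the crank is on its hard closed stop, 3 degrees past dead. From fully open to the stop the lever turns 1.19 rad clockwise seen from above; it starts up to 0.3 rad into this.
- rod_root (a point): Shoulder at the root of the lever's round rod, on its centre line, 48 mm from the pivot axis along the rod, 172 mm high. x axis: outward along the rod, which rises 20 degrees (0.349 rad) at every lever angle; y axis level. The rod is 16 mm thick and plain for 70 mm from here, then a 12 mm cone down to 8 mm. Behind the shoulder: a block 26 mm wide, 28 tall, on a hub 50 mm across.
- rod_end (a point): Tip of the lever rod's cone, 82 mm from rod_root along the rod; same axes. The lever sits on a splined shaft, set up to 0.18 rad either way, so where it points when closed must be felt: it moves freely, then the gaskets resist (up to 2.7 N m), less again to nothing at the dead point; then they pull it lightly on until the stop is felt. Let go too early, it springs back.
- bar: Extension bar, 250 mm, about 0.45 kg. Origin on its centre line at the balance point, a good place to grip; +x to the open mouth. From x +115 mm (mouth) to -55 square steel tube, 26 mm outside, 20 inside, hollow for 166 mm; from -55 to -135 a round black rubber grip, 26 mm thick. It slips over the lever rod with 2 mm play all round until the mouth meets the shoulder.
- bar_mouth (a point): Centre of the bar's open mouth, 115 mm from the bar's origin along its +x; axes as the bar's.
- rest: Rest of the bar, fixed: steel foot 230 x 80 x 6 mm, two notched uprights at x +90 and -90 mm. Origin under the foot's centre, x along the rest. Notch floors 45 mm high, 32 wide, opening to 44 mm at the top, 72 mm high. Lying in it, the bar is level along the rest's x, its axis 58 mm above the bench, its origin over the rest's origin, either way round.
- lab_bottle: Glass bottle, 70 mm across, 140 mm tall, blue cap; origin under its centre. Leave it.
- sample_jar: Glass jar, 60 mm across, 85 mm tall; origin under its centre. Leave it.
- beaker: Empty glass beaker, 68 mm across, 90 mm tall; origin under its centre. Leave it.
- carton: White carton, 120 x 100 x 50 mm; origin under its centre. Leave it.
Things that resemble listed ones, but are neither listed nor needed, are in the scene too. Of the things that look like the rest, take the one that is farthest from the robot's base at the start.

How it is judged:
On the way, in this order (a step that is already met when the one before it is completed fails the run):
1. the bar is slipped fully onto the lever rod, its mouth within 8 mm of the shoulder, before the lever is thrown (distance between bar_mouth and rod_root below 0.008 m and x of crank_pin in the frame of press below -0.012 m), for 0.1 s.
2. the lever is past its dead point and on its stop (crank pin over 1 mm past the dead point) with the bar still on it (mouth within 30 mm of the shoulder) (x of crank_pin in the frame of press above 0.001 m and distance between bar_mouth and rod_root below 0.03 m), for 0.1 s.
At the end, for the whole second after the job is handed in: The lever rests on its closed stop (crank pin over 1 mm past the dead point, within 0.8 mm of the stop), and the bar lies still in both notches of its rest (origin within 30 mm of the rest's, axis 50 to 64 mm above the bench, within 0.1 rad of the rest's axis) (x of crank_pin in the frame of press above 0.001 m and horizontal distance between bar and rest below 0.03 m and height (world z) of bar between 0.05 and 0.064 m and angle between the x axis of bar and the x axis of rest, either way round below 0.1 rad and linear speed of bar below 0.02 m/s); the robot touches nothing.
It fails at once if the robot pushes the lever itself (over 3 N) instead of using the bar (contact force between any of the fingers, the arm and lever above 3 N).
It fails at once if the lever is strained: more than 200 N between bar and lever (contact force between bar and lever above 200 N).
It fails at once if a bystander is shifted by more than 30 mm or tipped (distance of any of lab_bottle, sample_jar, beaker, carton from where it was at the start of the episode above 0.03 m or angle between any of lab_bottle, sample_jar, beaker, carton's own z axis and vertical above 0.3 rad).
It also fails if it takes over 70 s, if anything falls off the work surface, if the arm or the gripper's body presses on something with over 40 N, if the wrist force passes 120 N, or if a joint passes its speed limit or range.

## Working session

There is one attempt and no reset: what is moved stays moved. The work goes in short steps, each a Python script; the robot and the scene stay as the last script left them, time stands still between calls to the robot, and variables do not carry over. Pictures are saved under pics/ and viewed, about 8 in all and at most 12, crops included, and the job is handed in when it is done.

```bash
mkdir -p pics; ls; cat > h.py <<'E'
import numpy as np, cv2
from bench import manip as m
def shot(n,f):
    c=m.get_calibration(n); p,d=m.grab_frame(n); cv2.imwrite('pics/'+f,p[:,:,::-1]); np.savez('pics/'+f[:-4]+'.npz',p=p,d=d,K=c['camera_matrix'],k1=c['k1'],R=c['R'],t=c['t']); return p,d,c
def cloud(p,d,c):
    K=np.array(c['camera_matrix'],float);k1=float(c['k1']);h,w=d.shape
    uv=np.stack(np.meshgrid(np.arange(w),np.arange(h)),-1).reshape(-1,1,2).astype(float)
    xy=cv2.undistortPoints(uv,K,np.array([k1,0,0,0.])).reshape(h,w,2)
    P=np.dstack([xy[...,0]*d,xy[...,1]*d,d])
    return (P-np.array(c['t']))@np.array(c['R'])  # R^T(P-t)
def proj(X,c):
    X=np.atleast_2d(np.array(X,float));rv,_=cv2.Rodrigues(np.array(c['R'],float))
    return cv2.projectPoints(X,rv,np.array(c['t'],float),np.array(c['camera_matrix'],float),np.array([float(c['k1']),0,0,0]))[0].reshape(-1,2)
E
python3 - <<'E'
from h import *
ims=[]
for n in ['scene','top']:
    p,d,c=shot(n,n+'0.png'); ims.append(p)
    print(n,c['k1'],-np.array(c['R']).T@np.array(c['t']))
    for o in ['bar','rest','press','rod_end','bar_mouth','lab_bottle','sample_jar','beaker','carton']:
        print(o,[(np.round(r['at'],3).tolist(),round(r['confidence'],2),proj(r['at'],c)[0].astype(int).tolist()) for r in m.look_for(n,o)])
cv2.imwrite('pics/both.png',cv2.resize(np.vstack(ims),(512,768))[:,:,::-1])
print(m.current_time())
E
```

```text
pics
scene 0.014299145683285452 [ 1.18810076 -0.25889955  0.80333818]
bar [([0.49, 0.242, 0.072], 0.88, [323, 190])]
rest [([0.251, -0.265, 0.004], 0.8, [144, 202]), ([0.354, 0.003, 0.006], 0.68, [234, 199]), ([0.479, 0.234, 0.011], 0.59, [317, 203]), ([0.659, -0.151, 0.177], 0.2, [212, 246])]
press [([0.707, -0.066, 0.117], 0.78, [256, 267])]
rod_end [([0.66, -0.146, 0.175], 0.74, [214, 247]), ([0.438, -0.397, 0.088], 0.37, [98, 237]), ([0.491, 0.243, 0.069], 0.36, [323, 191])]
bar_mouth [([0.492, 0.244, 0.067], 0.56, [324, 191])]
lab_bottle [([0.437, -0.397, 0.086], 0.85, [98, 237]), ([0.752, 0.22, 0.061], 0.71, [368, 259])]
sample_jar [([0.658, -0.152, 0.174], 0.73, [211, 247]), ([0.75, 0.224, 0.061], 0.68, [369, 257])]
beaker [([0.544, -0.412, 0.062], 0.9, [98, 276])]
carton [([0.373, 0.415, 0.05], 0.77, [349, 161])]
top 0.004987523814935154 [0.15199903 0.02640722 1.68889473]
bar [([0.466, 0.239, 0.07], 0.84, [184, 193])]
rest [([0.242, -0.262, 0.002], 0.81, [336, 257]), ([0.35, 0.007, 0.006], 0.74, [255, 228]), ([0.465, 0.232, 0.003], 0.73, [188, 197]), ([0.463, 0.237, 0.07], 0.47, [184, 194])]
press [([0.347, 0.426, 0.049], 0.75, [128, 232]), ([0.652, -0.048, 0.127], 0.59, [268, 131])]
rod_end [([0.644, -0.146, 0.182], 0.72, [300, 127])]
bar_mouth [([0.461, 0.233, 0.072], 0.59, [185, 194])]
lab_bottle [([0.406, -0.388, 0.089], 0.66, [375, 203]), ([0.35, 0.428, 0.05], 0.42, [128, 231])]
sample_jar [([0.728, 0.23, 0.085], 0.66, [185, 117])]
beaker [([0.535, -0.422, 0.05], 0.81, [379, 167])]
carton [([0.349, 0.425, 0.049], 0.92, [129, 231])]
1.0
```

```bash
python3 - <<'E'
import cv2,numpy as np
a=cv2.imread('pics/scene0.png');b=cv2.imread('pics/top0.png')
cv2.imwrite('pics/v1.png',cv2.resize(a[110:360,30:450],(800,476),interpolation=cv2.INTER_CUBIC))
cv2.imwrite('pics/v2.png',cv2.resize(b[60:300,90:410],(800,600),interpolation=cv2.INTER_CUBIC))
E
```

```text
(no output)
```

View pics/v1.png

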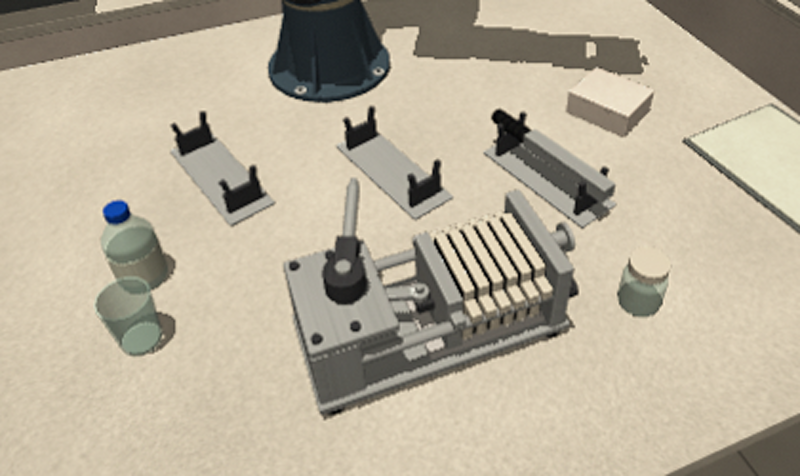

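View pics/v2.png

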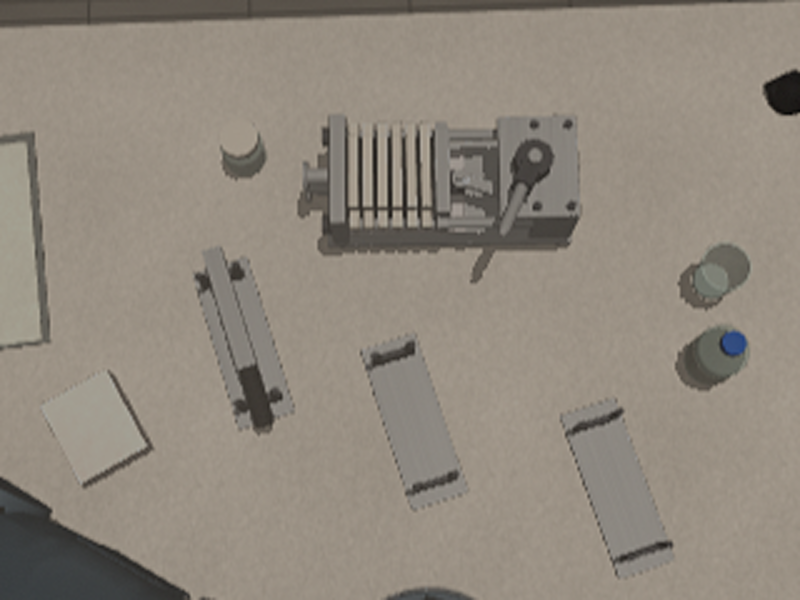

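Scene shows three rest-likes: crop-1 pixels (220,165), (395,160) and (550,170, holds the bar); in the top crop (620,490), (415,420), (245,340). The last is farthest (r≈0.52 m against 0.35/0.36), so it is the rest. The lever rod points from the hub at (535,155) towards (510,225) in the top crop. Now I compare the two cameras' geometry from depth.

```bash
cat >> h.py <<'E'
def load(f):
    z=np.load('pics/'+f+'.npz'); c=dict(camera_matrix=z['K'],k1=z['k1'],R=z['R'],t=z['t']); return z['p'],z['d'],c
def box(P,lo,hi): return P[np.all((P>lo)&(P<hi),-1)]
def rect(Q): return cv2.minAreaRect((Q[:,:2]*1000).astype(np.float32))
E
python3 - <<'E'
from h import *
for f in ['scene0','top0']:
    p,d,c=load(f);P=cloud(p,d,c)
    t=box(P,[.3,-.4,-.05],[.8,.5,.03]);print(f,'table z',np.median(t[:,2]))
    q=box(P,[.25,.3,.035],[.45,.52,.08]);q=q[q[:,2]>np.median(q[:,2])-.006];print(' carton',len(q),np.median(q[:,2]),rect(q))
    q=box(P,[.3,.1,.06],[.62,.34,.09]);print(' bar',len(q),np.median(q[:,2]),rect(q),q[:,2].max())
    q=box(P,[.5,-.3,.15],[.8,0,.3]);print(' lever',len(q),q.mean(0),rect(q),q[:,2].max())
    q=box(P,[.55,-.3,.1],[.85,.3,.145]);print(' press',len(q),q.mean(0),rect(q))
    q=box(P,[.3,.08,.002],[.62,.36,.012]);print(' foot',len(q),np.median(q[:,2]),rect(q))
E
```

```text
scene0 table z 0.0005533224695338265
 carton 648 0.05101470988892728 ((353.878173828125, 432.1123352050781), (122.796142578125, 104.96160888671875), 27.719520568847656)
 bar 675 0.07103902660671237 ((464.83294677734375, 239.06158447265625), (252.8009033203125, 62.65430450439453), 15.76778507232666) 0.07668411119384735
 lever 765 [ 0.64597756 -0.14796623  0.17736704] ((624.8779296875, -130.78152465820312), (48.092742919921875, 147.02828979492188), 56.65596008300781) 0.20542596166033072
 press 5682 [ 0.68472769 -0.04648203  0.12742134] ((667.518798828125, -37.618896484375), (364.80023193359375, 150.40415954589844), 88.50552368164062)
 foot 1680 0.004940584791546375 ((460.2109680175781, 220.50421142578125), (278.41802978515625, 319.0668029785156), 89.99842834472656)
top0 table z 0.0016650116675272152
 carton 1037 0.05082661639523025 ((352.80419921875, 431.93829345703125), (120.7585220336914, 100.87124633789062), 28.179424285888672)
 bar 644 0.07151606962410058 ((495.3836364746094, 225.79693603515625), (165.46165466308594, 279.67333984375), 69.84849548339844) 0.0880244541920528
 lever 357 [ 0.63659185 -0.14422521  0.18100915] ((619.6070556640625, -144.03465270996094), (47.15411376953125, 146.25074768066406), 74.27710723876953) 0.20986627608375663
 press 2954 [ 0.66414601 -0.03680431  0.12844775] ((669.8922729492188, -38.314117431640625), (363.94305419921875, 151.12889099121094), 89.22464752197266)
 foot 2932 0.00483128487621147 ((460.0614013671875, 220.07778930664062), (279.8985595703125, 319.86053466796875), 89.9526596069336)
```

```bash
cat >> h.py <<'E'
def ori(phi,p,s):
    a=np.array([np.sin(p)*np.cos(phi),np.sin(p)*np.sin(phi),-np.cos(p)]);y=s*np.array([-np.sin(phi),np.cos(phi),0]);return np.column_stack([a,y,np.cross(a,y)])
def tcp(g,R): return np.array(g)+.019*R[:,0]
E
python3 - <<'E'
from h import *
c=m.get_calibration('wrist');R=m.current_tcp_rot();p=np.array(m.current_ee_pos())
cw=-np.array(c['R']).T@c['t'];print('cam in tool',np.array(R).T@(cw-p),'axis in tool',np.array(R).T@np.array(c['R'])[2],c['camera_matrix'][0])
print(np.round(R,2))
piv=np.array([.668,-.156,.155]);S=np.radians
for s in (1,-1):
    for nm,phi,r,pp,base in [('rest',195.8,0,0,[.465,.237,.058]),('resthi',195.8,0,0,[.465,.237,.3]),('pre',160,.27,20,None),('on',160,.153,20,None),('mid',125,.153,20,None),('cl',80,.153,20,None),('cl-off',80,.26,20,None),('cl2',100,.26,20,None)]:
        Q=ori(S(phi),S(pp),s)
        g=np.array(base) if base else piv+np.array([r*np.cos(S(phi)),r*np.sin(S(phi)),r*np.tan(S(20))])
        q=m.inverse_kinematics(tcp(g,Q),Q);print(s,nm,None if q is None else np.round(q,2))
E
```

```text
cam in tool [-1.42883871e-01 -6.17526369e-06 -6.91991458e-02] axis in tool [0.96223441 0.00120315 0.27221958] [275.33418427   0.         252.0005063 ]
[[ 0.    0.42  0.91]
 [-0.    0.91 -0.42]
 [-1.   -0.    0.  ]]
1 rest [ 0.38  0.58  1.86 -0.    0.7   1.68]
1 resthi [ 0.38  0.25  1.66 -0.    1.23  1.68]
1 pre [-0.28  0.28  1.79  0.02  1.43  1.63]
1 on [-0.29  0.53  1.52  0.02  1.44  1.62]
1 mid [-0.23  0.56  1.47  0.23  1.38  2.23]
1 cl None
1 cl-off None
1 cl2 [-0.05  0.53  1.42  0.35  1.29  2.8 ]
-1 rest [ 0.38  0.58  1.86 -0.    0.7  -1.46]
-1 resthi [ 0.38  0.25  1.66 -0.    1.23 -1.46]
-1 pre [-0.28  0.28  1.79  0.02  1.43 -1.51]
-1 on [-0.29  0.53  1.52  0.02  1.44 -1.52]
-1 mid [-0.23  0.56  1.47  0.23  1.38 -0.92]
-1 cl [-0.2   0.65  1.31  0.37  1.21 -0.16]
-1 cl-off [-0.04  0.64  1.23  0.37  1.24  0.02]
-1 cl2 [-0.05  0.53  1.42  0.35  1.29 -0.34]
```

```bash
python3 - <<'E'
from h import *
S=np.radians
m.move_ptp([.60,-.13,.36],ori(S(160),0,-1)); shot('wrist','w1.png')
print('lever',[(np.round(r['at'],3).tolist(),round(r['confidence'],2)) for n in('rod_end','rod_root') for r in m.look_for('wrist',n)])
m.move_ptp([.64,-.08,.36],ori(S(120),0,-1)); shot('wrist','w2.png')
m.move_ptp([.44,.23,.30],ori(S(195.8),0,-1)); shot('wrist','w3.png')
print('bar',[(np.round(r['at'],3).tolist(),round(r['confidence'],2)) for n in('bar','rest') for r in m.look_for('wrist',n)])
m.move_ptp([.50,.245,.30],ori(S(195.8),0,-1)); shot('wrist','w4.png')
a=[cv2.imread(f'pics/w{i}.png') for i in (1,2,3,4)]
cv2.imwrite('pics/v3.png',cv2.resize(np.vstack([np.hstack(a[:2]),np.hstack(a[2:])]),(800,600),interpolation=cv2.INTER_AREA))
for f in ['w1','w2']:
    P=cloud(*load(f)); q=box(P,[.5,-.3,.168],[.8,0,.25]);print(f,'lever',len(q),rect(q),q[:,2].max())
    q=box(P,[.5,-.3,.128],[.8,0,.14]);print(' yoke',len(q),np.median(q[:,2]),rect(q))
for f in ['w3','w4']:
    P=cloud(*load(f)); q=box(P,[.3,.1,.065],[.62,.34,.075]);print(f,'bar',len(q),np.median(q[:,2]),rect(q))
    t=box(P,[.3,.08,-.01],[.62,.36,.0025]);print(' table',np.median(t[:,2]))
print(m.current_time())
E
```

```text
lever [([0.638, -0.143, 0.184], 0.59)]
bar [([0.45, 0.231, 0.071], 0.71), ([0.359, 0.013, 0.007], 0.95), ([0.463, 0.236, 0.008], 0.76)]
w1 lever 2141 ((617.6069946289062, -140.43603515625), (46.82062911987305, 147.8385467529297), 69.89747619628906) 0.2052507125490934
 yoke 4848 0.13582144311822472 ((664.31103515625, -109.69623565673828), (218.96194458007812, 139.4808807373047), 88.8143081665039)
w2 lever 2229 ((623.325927734375, -130.61611938476562), (48.278038024902344, 146.60791015625), 57.127193450927734) 0.20568552104940305
 yoke 4656 0.13577200386306343 ((664.7841796875, -109.74172973632812), (218.6582794189453, 139.18260192871094), 88.85813903808594)
w3 bar 3092 0.07084382651225508 ((496.8877258300781, 227.53024291992188), (165.59835815429688, 275.55413818359375), 68.8231430053711)
 table 0.00015868162677024736
w4 bar 3540 0.07087506896724013 ((500.2225036621094, 226.3712158203125), (166.89002990722656, 282.9537353515625), 68.71299743652344)
 table 0.00020061771357734196
6.5583
```

View pics/v3.png

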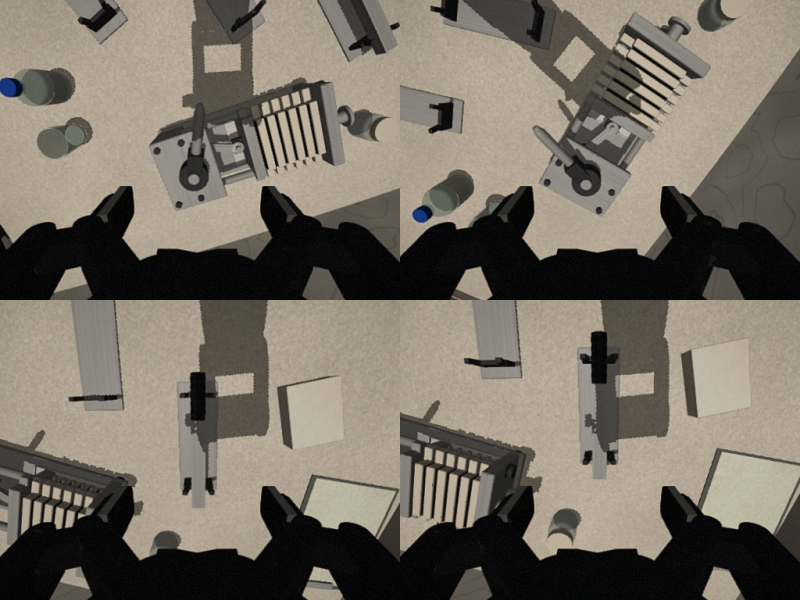

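Picture 3 (four wrist views): lever rod points away from the press towards the robot (left-top panel tip (198,105), hub (193,178)); the bar lies on its rest, grip at (597,355), mouth at (599,475), both notches filled. The bar-laden rest is confirmed as the one intended. Now I fit the rod and bar precisely.

```bash
cat > fit.py <<'E'
from h import *
from scipy.optimize import least_squares
def fitrod(fs,phi0=2.75,piv0=(.668,-.156)):
    P=np.vstack([cloud(*load(f)).reshape(-1,3) for f in fs])
    def loc(P,v):
        phi,x,y=v[:3];u=np.array([np.cos(phi),np.sin(phi)]);d=P[:,:2]-[x,y];return d@u, d@np.array([-u[1],u[0]])
    t20=np.tan(np.radians(20))
    # axis: through z0 at horizontal 48cos20 ; z=.172 there
    v=np.array([phi0,*piv0,.172])
    for it in range(4):
        r,l=loc(P,v); zc=v[3]+(r-.0451)*t20
        tol=.02 if it<1 else .012
        rod=(r>.05)&(r<.107)&(abs(l)<tol)&(abs(P[:,2]-zc)<tol)
        Q=P[rod]
        def res(w):
            phi,off,z0=w;u=np.array([np.cos(phi),np.sin(phi)]);d=Q[:,:2]-v[1:3]
            l=d@np.array([-u[1],u[0]])-off;h=(Q[:,2]-z0-(d@u-.0451)*t20)*np.cos(np.radians(20));return np.hypot(l,h)-.008
        s=least_squares(res,[v[0],0,v[3]],loss='soft_l1',f_scale=.001)
        phi,off,z0=s.x;v[0]=phi;v[1:3]+=off*np.array([-np.sin(phi),np.cos(phi)]);v[3]=z0
    r,l=loc(P,v);k=(abs(l)<.012)&(abs(P[:,2]-(v[3]+(r-.0451)*t20))<.012)&(r<.16)
    tip=np.percentile(r[k],99.7)
    hub=P[(np.hypot(P[:,0]-piv0[0],P[:,1]-piv0[1])<.04)&(P[:,2]>.142)&(P[:,2]<.19)&(r<.015)]
    h2=least_squares(lambda c:np.hypot(hub[:,0]-c[0],hub[:,1]-c[1])-.025,piv0,loss='soft_l1',f_scale=.001)
    return v,rod.sum(),np.sqrt(np.mean(s.fun**2)),tip,h2.x,len(hub),hub
def bar(fs,c0=(.465,.237),a0=.274):
    P=np.vstack([cloud(*load(f)).reshape(-1,3) for f in fs]);c=np.array(c0);a=a0
    for it in range(5):
        u=np.array([np.cos(a),np.sin(a)]);n=np.array([-u[1],u[0]]);d=P[:,:2]-c;s=d@u;l=d@n
        k=(abs(s)<.145)&(abs(l)<.018)&(P[:,2]>.066)&(P[:,2]<.076);Q=P[k]
        k2=k&(s>-.05)&(s<.11)&(abs(s-.09)>.015)
        b=np.linspace(-.045,.105,16);mid=[];
        for i in range(15):
            z=l[k2&(s>b[i])&(s<b[i+1])]
            if len(z)>8: mid.append((b[i:i+2].mean(),(np.percentile(z,2)+np.percentile(z,98))/2,np.ptp(np.percentile(z,[2,98]))))
        mid=np.array(mid);f=np.polyfit(mid[:,0],mid[:,1],1)
        ends=np.percentile(s[k&(abs(l)<.011)],[.3,99.7]);a+=np.arctan(f[0]);c=c+f[1]*n+u*(ends.mean()+.010)
    return c,a,ends,np.median(P[k2][:,2]),mid[:,2].mean()
E
python3 - <<'E'
from fit import *
for fs in (['w1'],['w2'],['scene0'],['top0'],['w1','w2']):
    r=fitrod(fs);print(fs,np.round(r[0],4),r[1],round(r[2],4),'tip',round(r[3],4),'hub',np.round(r[4],4),r[5])
for f in (['w3'],['w4'],['scene0'],['top0'],['w3','w4']):print(f,bar(f))
E
```

```text
['w1'] [ 2.7272  0.6671 -0.1579  0.1711] 593 0.001 tip 0.1259 hub [ 0.6488 -0.1512] 782
['w2'] [ 2.7234  0.6672 -0.1579  0.1714] 634 0.0008 tip 0.1254 hub [ 0.6501 -0.1514] 848
['scene0'] [ 2.7094  0.6665 -0.1592  0.1723] 166 0.0011 tip 0.1225 hub [ 0.663  -0.1575] 450
['top0'] [ 2.7016  0.6666 -0.1589  0.1731] 70 0.0021 tip 0.1235 hub [ 0.6559 -0.1511] 166
['w1', 'w2'] [ 2.7244  0.6671 -0.1579  0.1713] 1227 0.001 tip 0.1257 hub [ 0.6495 -0.1511] 1631
['w3'] (array([0.47400877, 0.24159209]), np.float64(0.27407276531408425), array([-0.1339253,  0.1139253]), np.float64(0.07108901969651009), np.float64(0.023048895070424975))
['w4'] (array([0.47435907, 0.24141168]), np.float64(0.27799884318708495), array([-0.13382414,  0.11382414]), np.float64(0.07108976179038452), np.float64(0.023047557964226983))
['scene0'] (array([0.47664026, 0.24112951]), np.float64(0.2750963889845122), array([-0.13328347,  0.11328329]), np.float64(0.07168585612903884), np.float64(0.025846927340095572))
['top0'] (array([0.47562371, 0.24102612]), np.float64(0.2670483235962859), array([-0.13568944,  0.11568736]), np.float64(0.07209494586510137), np.float64(0.02355923241698107))
['w3', 'w4'] (array([0.47423302, 0.24168136]), np.float64(0.27498560737613453), array([-0.13380585,  0.11380585]), np.float64(0.07109094701747096), np.float64(0.023351339836685216))
```

```bash
cat >> h.py <<'E'
PHI=2.724;U=lambda f,p=np.radians(20):np.array([np.cos(p)*np.cos(f),np.cos(p)*np.sin(f),np.sin(p)])
PIV=np.array([.6648,-.1569]);P20=np.radians(20)
BAR=np.array([.4742,.2416,.058]);BYAW=.2755
def root(f): return np.array([*(PIV+.0451*np.array([np.cos(f),np.sin(f)])),.1717])
def pose(f,gap,lat=0,dz=0):  # gap: mouth to shoulder distance along rod
    R=ori(f,P20,-1); return tcp(root(f)+U(f)*(gap+.115)+lat*np.array([-np.sin(f),np.cos(f),0])+[0,0,dz],R),R
E
python3 - <<'E'
from h import *
R=ori(BYAW+np.pi,0,-1)
m.move_ptp(tcp(BAR+[0,0,.12],R),R); m.move_l(tcp(BAR,R),max_speed=.1)
f0=np.array(m.current_force())
m.set_gripper(0,100); print('w',m.current_grip_width(),'F',np.round(np.array(m.current_force())-f0,1))
m.move_l(tcp(BAR+[0,0,.02],R),max_speed=.05); print(np.round(m.current_force(),1),np.round(m.current_ft_torque(),2))
m.move_l(tcp(BAR+[0,0,.24],R),max_speed=.2)
m.dwell(.2);print(np.round(m.current_force(),1),np.round(m.current_ft_torque(),2),m.current_grip_width())
shot('top','t1.png');
p,Q=pose(PHI,.135);m.move_ptp(p,Q);m.dwell(.2)
print(p,m.current_ee_pos(),np.round(m.current_force(),1),np.round(m.current_ft_torque(),2))
shot('wrist','w5.png');shot('scene','s1.png');print(m.current_time())
a=cv2.imread('pics/w5.png');b=cv2.imread('pics/s1.png')
cv2.imwrite('pics/v4.png',np.vstack([cv2.resize(a,(400,300)),cv2.resize(b[100:340,100:420],(400,300))]))
E
```

```text
w 0.28859254378639415 F [-1.4  1.2  4.9]
[-0.7  0.7 -5.2] [-0.01 -0.03 -0.03]
[-1.1 -0.3 -5.5] [-0.07  0.01  0.03] 0.28978908403194725
[ 0.40289986 -0.04069799  0.23935088] [ 0.40319911 -0.03997404  0.23947477] [ 0.   1.1 -5.4] [-0.15 -0.42 -0.01]
12.6
```

View pics/v4.png

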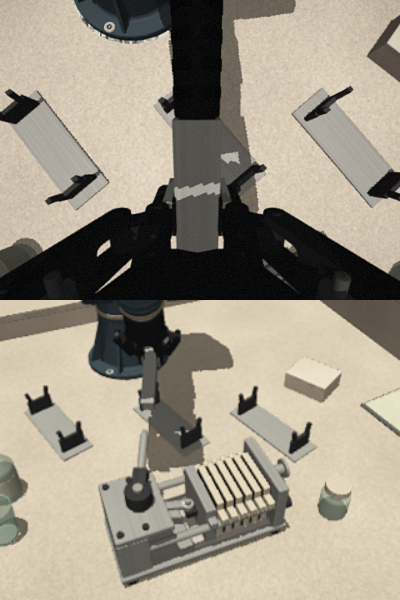

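The bar is held by its tube; in the lower (scene) panel its mouth at (150,395) lines up with the rod tip at (143,430). I check alignment numerically, from the same scene picture.

```bash
python3 - <<'E'
from fit import *
R=np.array(ori(PHI,P20,-1));g=np.array([.40319911,-.03997404,.23947477])-.019*R[:,0]
for f in ['s1','w5']:
    P=cloud(*load(f)).reshape(-1,3);d=(P-g)@np.column_stack([-U(PHI),R[:,1],-R[:,0]])
    for lo,hi in [(-.05,-.02),(.03,.06),(.06,.09),(.09,.113)]:
        k=(d[:,0]>lo)&(d[:,0]<hi)&(abs(d[:,1])<.018)&(d[:,2]>.008)&(d[:,2]<.018);q=d[k]
        if len(q)>10:print(f,lo,len(q),'top',round(np.median(q[:,2]),4),'lat',np.round(np.percentile(q[:,1],[2,98]),4))
    k=(d[:,0]>.02)&(d[:,0]<.14)&(abs(d[:,1])<.012)&(abs(d[:,2])<.016)
    if k.any():print(' mouth x',np.percentile(d[k,0],[99.5]))
r=fitrod(['s1']);print(np.round(r[0],4),r[3])
# rest
t=cloud(*load('t1'));s=cloud(*load('s1'))
for P in(t,s):
    Q=P.reshape(-1,3);u=np.array([np.cos(BYAW),np.sin(BYAW)]);d=Q[:,:2]-BAR[:2];a=d@u;b=d@np.array([-u[1],u[0]])
    k=(abs(a)<.16)&(abs(b)<.07)&(Q[:,2]>.0035)&(Q[:,2]<.010);print('foot',k.sum(),cv2.minAreaRect((1000*np.c_[a,b][k]).astype(np.float32)),np.percentile(a[k],[1,99]),np.percentile(b[k],[1,99]))
    k=(abs(a)<.16)&(abs(b)<.03)&(Q[:,2]>.05)&(Q[:,2]<.074)
    for sg in(1,-1):
        j=k&(a*sg>.05);print(' post',j.sum(),np.median(a[j]) if j.any() else 0,(np.percentile(b[j],[2,98])) if j.any() else 0)
E
```

```text
s1 0.03 101 top 0.0131 lat [-0.0119  0.0133]
s1 0.06 109 top 0.013 lat [-0.0115  0.0129]
s1 0.09 87 top 0.0129 lat [-0.0113  0.0136]
 mouth x [0.11644526]
w5 -0.05 4094 top 0.0127 lat [-0.0123  0.0123]
 mouth x [0.02741778]
[ 2.7071  0.6663 -0.1596  0.1722] 0.12192949704732498
foot 108 ((17.26422119140625, -57.78262710571289), (284.7911682128906, 24.06125259399414), 0.033318474888801575) [-0.11403117  0.15857163] [-0.06980115 -0.04610446]
 post 0 0 0
 post 0 0 0
foot 1130 ((0.8708953857421875, 0.6951828002929688), (318.29541015625, 139.67991638183594), 0.3868056833744049) [-0.121431    0.14967245] [-0.06163503  0.0609352 ]
 post 49 0.08546434402334037 [-0.02890394  0.02763947]
 post 46 -0.09443863205264841 [-0.02988131  0.02827836]
```

```bash
python3 - <<'E'
from h import *
F0=np.array(m.current_force());T0=np.array(m.current_ft_torque());u=U(PHI);R=ori(PHI,P20,-1)
def rd(g):
    d=np.array(m.current_force())-F0;print(g,'ax %.1f lat %.1f nor %.1f'%(d@u,d@R[:,1],d@-R[:,0]),np.round(np.array(m.current_ft_torque())-T0,2),round(m.current_time(),1));return d@u,np.linalg.norm(d)
for g in [.09,.08,.074,.068,.06,.05,.04,.03,.02,.014,.010,.007,.005,.003,.001,-.001,-.003,-.005]:
    p,_=pose(PHI,g);m.move_l(p,max_speed=.06)
    a,n=rd(g)
    if n>15 : print('stop');break
print(np.round(m.current_ee_pos(),4),p)
E
```

```text
0.09 ax 0.5 lat 1.0 nor -0.4 [-0.   -0.06  0.03] 13.5
0.08 ax 0.4 lat 0.6 nor -0.5 [0.01 0.02 0.  ] 13.8
0.074 ax 1.1 lat 0.6 nor 0.4 [-0.03 -0.01  0.03] 14.1
0.068 ax 0.7 lat 1.2 nor -0.0 [ 0.04 -0.05  0.04] 14.3
0.06 ax -0.2 lat -0.5 nor -1.0 [ 0.02  0.03 -0.  ] 14.6
0.05 ax 0.6 lat 0.3 nor -1.2 [-0.03  0.    0.05] 14.9
0.04 ax 1.5 lat 1.4 nor -0.6 [-0.03  0.02 -0.04] 15.2
0.03 ax 2.2 lat 0.5 nor -0.6 [-0.01  0.04  0.02] 15.6
0.02 ax 1.6 lat 1.1 nor -0.1 [ 0.02  0.01 -0.04] 15.9
0.014 ax 1.1 lat 1.2 nor -1.2 [-0.02 -0.02  0.06] 16.1
0.01 ax 0.7 lat 0.2 nor -0.1 [-0.05 -0.03 -0.01] 16.4
0.007 ax 0.6 lat 0.5 nor -0.6 [-0.01 -0.04 -0.01] 16.6
0.005 ax 0.5 lat 1.0 nor 0.2 [ 0.01 -0.03  0.04] 16.9
0.003 ax 0.4 lat 0.5 nor -1.2 [-0.03 -0.02 -0.02] 17.1
0.001 ax 0.0 lat -0.7 nor -0.3 [-0.04  0.03 -0.03] 17.4
-0.001 ax 15.5 lat 1.4 nor 3.0 [ 0.62  1.61 -0.15] 17.6
stop
[ 0.5183 -0.0918  0.1933] [ 0.51971609 -0.09252798  0.19283614]
```

```bash
cat > sweep.py <<'E'
from h import *
import json,sys
def sweep(f,fend,F0,step=.03,fine=1.95,fstep=.015,thr=14,gap=.001):
    peak=0;passed=False;log=[]
    while f>fend:
        f-=step if f>fine else fstep
        p,R=pose(f,gap);m.move_l(p,R,max_speed=.05)
        d=np.array(m.current_force())-F0;t=R[:,1]  # tool y for s=-1 = direction of decreasing phi
        lat=d@t;log.append((round(f,3),round(lat,1),round(d@U(f),1),round(d[2],1)))
        res=-lat;peak=max(peak,res)
        if peak>8 and res<3: passed=True
        if np.linalg.norm(d)>50: print('too much');break
        if passed and res>thr: print('stop felt');break
        if not passed and f<1.5: fstep=.01
    print(log,'\npeak',peak,passed,'f',f,'t',m.current_time(),np.round(m.current_ee_pos(),4),p);return f
E
python3 - <<'E'
from sweep import *
F0=np.array([0,1.1,-5.4])
p,R=pose(PHI,.001);m.move_l(p,R,max_speed=.03);m.dwell(.1);print(np.round(m.current_force()-F0,1))
sweep(PHI,1.45,F0)
E
```

```text
[-0.9 -0.5  1. ]
stop felt
[(2.694, np.float64(-1.0), np.float64(-0.7), np.float64(0.6)), (2.664, np.float64(-1.4), np.float64(-0.8), np.float64(0.9)), (2.634, np.float64(-1.6), np.float64(2.0), np.float64(1.9)), (2.604, np.float64(-2.4), np.float64(-0.2), np.float64(0.3)), (2.574, np.float64(-4.6), np.float64(0.1), np.float64(1.1)), (2.544, np.float64(-6.6), np.float64(-1.7), np.float64(0.4)), (2.514, np.float64(-9.1), np.float64(-1.3), np.float64(0.6)), (2.484, np.float64(-10.8), np.float64(-1.1), np.float64(2.4)), (2.454, np.float64(-12.6), np.float64(-1.7), np.float64(1.8)), (2.424, np.float64(-13.1), np.float64(-3.1), np.float64(1.8)), (2.394, np.float64(-13.9), np.float64(-3.2), np.float64(1.9)), (2.364, np.float64(-15.1), np.float64(-2.8), np.float64(3.0)), (2.334, np.float64(-16.2), np.float64(-4.4), np.float64(2.5)), (2.304, np.float64(-16.7), np.float64(-3.4), np.float64(3.6)), (2.274, np.float64(-16.2), np.float64(-3.8), np.float64(4.4)), (2.244, np.float64(-16.5), np.float64(-4.9), np.float64(4.4)), (2.214, np.float64(-17.0), np.float64(-5.5), np.float64(3.6)), (2.184, np
[... 787 characters left out ...]
p.float64(2.5)), (1.869, np.float64(-3.6), np.float64(-2.6), np.float64(3.7)), (1.854, np.float64(-2.5), np.float64(-1.5), np.float64(3.3)), (1.839, np.float64(-0.9), np.float64(-1.4), np.float64(3.7)), (1.824, np.float64(-0.5), np.float64(-1.5), np.float64(3.3)), (1.809, np.float64(1.0), np.float64(-1.3), np.float64(3.9)), (1.794, np.float64(1.0), np.float64(-1.2), np.float64(5.1)), (1.779, np.float64(-2.6), np.float64(-0.3), np.float64(5.6)), (1.764, np.float64(-11.0), np.float64(0.1), np.float64(9.7)), (1.749, np.float64(-16.9), np.float64(0.4), np.float64(11.5))] 
peak 16.967936445453002 True f 1.749000000000006 t 27.7167 [6.340e-01 6.000e-04 1.932e-01] [0.63633124 0.00115937 0.19352018]
```

The torque profile is right: free, a hump, zero at the dead point (~1.82), a light pull, then a firm stop from ~1.775. Relax and draw off.

```bash
python3 - <<'E'
from h import *
F0=np.array([0,1.1,-5.4]);f=1.775
m.dwell(.15)
p,R=pose(f,.001);m.move_l(p,R,max_speed=.03)
for g in [.001,.01,.02,.03,.04,.05,.06,.07,.08,.12]:
    p,_=pose(f,g);m.move_l(p,max_speed=.06);d=np.array(m.current_force())-F0
    print(g,'lat %.1f ax %.1f z %.1f'%(d@R[:,1],d@U(f),d[2]))
    if np.linalg.norm(d)>25:print('stop');break
p,_=pose(f,.17);m.move_l(p,max_speed=.15)
shot('scene','s2.png');shot('top','t2.png')
print(m.current_time(),m.current_ft_torque(),m.current_grip_width())
from fit import fitrod
for n in('s2','t2'):
    r=fitrod([n],1.775);print(np.round(r[0],4),r[1],r[2],r[3])
b=cv2.imread('pics/s2.png');a=cv2.imread('pics/t2.png')
cv2.imwrite('pics/v5.png',np.vstack([cv2.resize(a[60:300,90:410],(400,300)),cv2.resize(b[100:340,100:420],(400,300))]))
E
```

```text
0.001 lat -7.4 ax 0.3 z 8.1
0.01 lat -5.6 ax 1.0 z 7.7
0.02 lat -5.3 ax 2.1 z 8.1
0.03 lat -5.7 ax 3.7 z 7.0
0.04 lat -5.9 ax 3.8 z 8.2
0.05 lat -5.0 ax 4.5 z 7.7
0.06 lat -4.9 ax 3.9 z 6.0
0.07 lat -1.2 ax -0.8 z 1.2
0.08 lat 0.1 ax -1.8 z 0.7
0.12 lat -0.4 ax -1.7 z 0.4
32.325 [-0.41033854 -0.07156498 -0.01156343] 0.2925424161548648
[ 1.7928  0.6641 -0.1569  0.1732] 189 0.0012668735919471234 0.11974447508805625
[ 1.8234  0.6688 -0.1558  0.1753] 85 0.0020458929437876736 0.1192849792006678
```

View pics/v5.png

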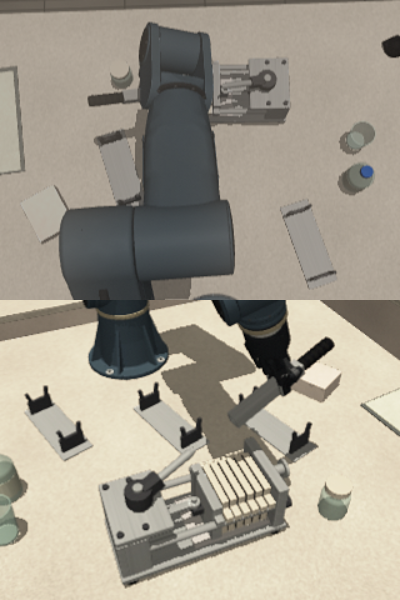

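The lever now lies along the plates (lower panel rod (160,480)->(200,450)), bar off it and glassware in place. I check the bar in hand, carry it over the rest and look again before lowering.

```bash
cat >> h.py <<'E'
def inhand(f,tp,R):
    R=np.array(R);g=np.array(tp)-.019*R[:,0];P=cloud(*load(f)).reshape(-1,3);d=(P-g)@np.column_stack([R[:,2],R[:,1],-R[:,0]])
    for lo,hi in [(-.13,-.1),(-.1,-.06),(-.05,-.02),(.03,.06),(.06,.09),(.09,.113)]:
        k=(d[:,0]>lo)&(d[:,0]<hi)&(abs(d[:,1])<.02)&(d[:,2]>.004)&(d[:,2]<.022);q=d[k]
        if len(q)>10:print(f,lo,len(q),'top',round(np.median(q[:,2]),4),'lat',np.round(np.percentile(q[:,1],[2,98]),4))
    k=(d[:,0]>-.17)&(d[:,0]<.16)&(abs(d[:,1])<.010)&(abs(d[:,2]-.012)<.008);print(' ends',np.percentile(d[k,0],[.3,99.7]))
E
python3 - <<'E'
from h import *
inhand('s2',m.current_ee_pos(),m.current_tcp_rot())
p=np.array(m.current_ee_pos());m.move_l(p+[0,.02,.06],max_speed=.15)
R=ori(BYAW+np.pi,0,-1);m.move_ptp(tcp(BAR+[0,0,.12],R),R);m.dwell(.2)
shot('scene','s3.png');shot('wrist','w6.png');inhand('s3',m.current_ee_pos(),m.current_tcp_rot());inhand('w6',m.current_ee_pos(),m.current_tcp_rot())
print(m.current_time())
for P in(cloud(*load('s3')),cloud(*load('w6')),cloud(*load('s2'))):
    Q=P.reshape(-1,3);u=np.array([np.cos(BYAW),np.sin(BYAW)]);d=Q[:,:2]-BAR[:2];a=d@u;b=d@np.array([-u[1],u[0]])
    k=(abs(a)<.14)&(abs(b)<.035)&(Q[:,2]>.02)&(Q[:,2]<.074)
    for sg in(1,-1):
        j=k&(a*sg>.05)
        if j.sum()>10: print(' post',j.sum(),np.median(a[j]),np.percentile(b[j],[2,98]))
b=cv2.imread('pics/s3.png');a=cv2.imread('pics/w6.png')
cv2.imwrite('pics/v6.png',np.vstack([cv2.resize(a,(400,300)),cv2.resize(b[100:340,100:420],(400,300))]))
E
```

```text
s2 -0.13 99 top 0.0113 lat [-0.0104  0.0127]
s2 -0.1 140 top 0.0113 lat [-0.0091  0.0127]
s2 -0.05 19 top 0.0138 lat [-0.0128  0.007 ]
s2 0.03 137 top 0.013 lat [-0.0118  0.0142]
s2 0.06 143 top 0.0129 lat [-0.0115  0.0147]
s2 0.09 114 top 0.0129 lat [-0.0119  0.0147]
 ends [-0.13351107  0.11398443]
s3 -0.13 50 top 0.0108 lat [-0.0136  0.0088]
s3 -0.1 65 top 0.0114 lat [-0.0134  0.0056]
s3 0.03 85 top 0.0129 lat [-0.0154  0.0128]
s3 0.06 93 top 0.013 lat [-0.0139  0.012 ]
s3 0.09 74 top 0.0132 lat [-0.0145  0.0136]
 ends [-0.13258554  0.11549674]
w6 -0.13 1958 top 0.0111 lat [-0.012   0.0114]
w6 -0.1 6437 top 0.0113 lat [-0.0116  0.0113]
w6 -0.05 4100 top 0.0127 lat [-0.0123  0.0122]
 ends [-0.10962971  0.02620593]
34.3417
 post 176 0.08634405866534003 [-0.03064534  0.02951685]
 post 157 -0.09348107353560804 [-0.03132627  0.02890583]
 post 181 -0.09616872810307465 [-0.03137551  0.02907101]
 post 169 0.08650276389437078 [-0.03041397  0.02868544]
 post 30 -0.09580810577206503 [-0.03121808  0.0307912 ]
```

View pics/v6.png

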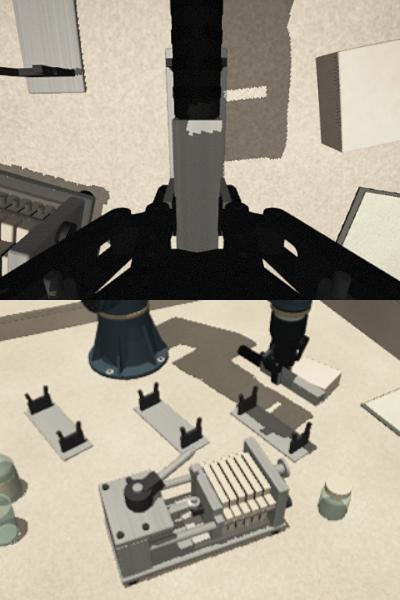

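The bar sits unshifted in the hand, straight above the right rest (lower panel posts (240,400), (300,435)); the rest centre is 4 mm towards the base along the axis. Lower with that correction.

```bash
python3 - <<'E'
from h import *
R=ori(BYAW+np.pi,0,-1);u=np.array([np.cos(BYAW),np.sin(BYAW),0]);B=BAR-.004*u+np.array([.0007*u[1],-.0007*u[0],0])
m.move_l(tcp(B+[0,0,.03],R),R,max_speed=.12);F0=np.array(m.current_force())
for z in (.018,.010,.005,.002,.0005):
    m.move_l(tcp(B+[0,0,z],R),max_speed=.05);d=np.array(m.current_force())-F0;print(z,np.round(d,1))
    if np.linalg.norm(d)>12:print('contact');break
m.set_gripper(1.0);m.dwell(.1);print('open',m.current_grip_width())
m.move_l(tcp(B+[0,0,.24],R),max_speed=.12)
shot('wrist','w7.png')
m.move_ptp([.60,-.02,.38],ori(np.radians(120),0,-1));m.dwell(.2);shot('wrist','w8.png')
print(m.current_time())
from fit import bar,fitrod
print(bar(['w7'],B[:2]))
r=fitrod(['w8'],1.79,PIV);print(np.round(r[0],4),r[1],r[2],r[3],r[4])
b=cv2.imread('pics/w7.png');a=cv2.imread('pics/w8.png')
cv2.imwrite('pics/v7.png',np.vstack([cv2.resize(a,(400,300)),cv2.resize(b,(400,300))]))
E
```

```text
0.018 [0.7 0.7 1.2]
0.01 [ 0.3  0.6 -0.7]
0.005 [ 0.9 -0.1  0.8]
0.002 [ 0.5 -0.2  0.4]
0.0005 [1.5 0.7 1.6]
open 1.0018653383218061
41.0333
(array([0.47055919, 0.24043427]), np.float64(0.2809285197708586), array([-0.13327516,  0.11327516]), np.float64(0.07106556339748793), np.float64(0.023336815245579862))
[ 1.8083  0.6649 -0.1569  0.1725] 406 0.0005260311744386522 0.12234618487357378 [ 0.66074098 -0.14066498]
```

View pics/v7.png

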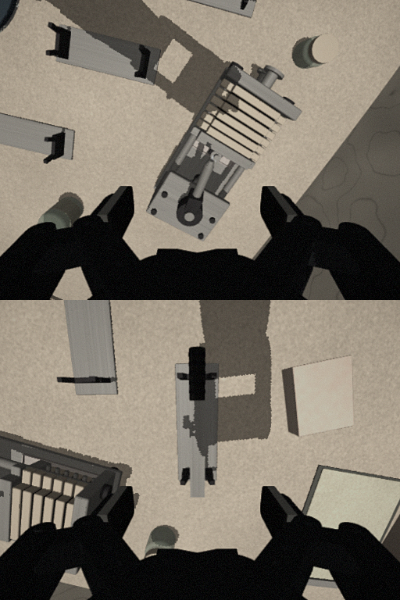

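```bash
python3 - <<'E'
from h import *
print(m.current_time(),np.round(m.current_force(),1));m.sign_off()
E
```

```text
41.0333 [-0.6  0.5 -0. ]
the job is handed in; nothing more can be done
```

The press is closed, the bar is back in its rest, and the job was handed in at 41.0 s of the 70 s allowed; no verdict is reported.

- **Fit:** I took the bar from the farthest of the three rests and slid it onto the lever rod until the shoulder was felt, at 15 N.
- **Throw:** Resistance rose to 17 N at the grip, fell to zero at the dead point, turned into a light pull, and then the stop was felt. I stopped pushing at about 17 N there, then eased off and drew the bar off with about 10 N or less.
- **Lever at the end:** The rod stands at 1.808 rad and did not spring back; two pictures agree once the scene camera's known offset is allowed for. I did not see the crank pin directly. That it lies past dead rests on the force profile and the lever staying put.
- **Bar at the end:** It lies about 1 mm from the rest's centre, with its axis 58 mm high and about 0.005 rad from its starting direction.
- **Bystanders:** The carton, jar and bottle or beaker visible in the later pictures stood as before. I judged this by eye and did not re-measure them. The last two pictures show the carton, the jar and only part of the glassware.

No check failed. The only disagreements were the top camera's lever angle, 1.823 rad with the arm partly in the way, and a hub-circle fit that I did not use.

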